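# Ready a bowl under the pump dispenser and press the pump

## Robot

A 7-joint arm with a two-finger parallel gripper is mounted at the origin on a cart in front of the work surface, level with it; the furniture and walls round the work are solid. World frame = base frame: x ahead of the robot, y to its left, z up, the work surface at z = 0. Lengths are in mm, angles in rad, forces in N, time in s.
With the tool pointing down it reaches from about 425 to 1025 mm from the base axis. Payload 9.4 kg.
Tool frame: the origin (TCP) lies between the finger pads; the fingertips stand 14 mm ahead of it and the grasp point (between the pads) lies 5 mm behind it; z points along the fingers, y is the line along which they close (so a half turn about z gives the same grasp; the last joint's range is limited). The gripper opens to 93 mm and grips with 3 to 60 N. Pads are 15 mm wide; open, the fingers measure 128 mm over their backs; the gripper's body (75 mm by 188 mm) begins 65 mm behind the grasp point.
Start: joints at [-0.077, 0.599, -0.003, 1.599, 0.002, 0.943, -0.08], TCP at [724.999, -0.007, 232.618] pointing down, gripper open.
Joint ranges: [-2.57, 2.57], [-0.35, 1.97], [-1.29, 1.29], [0.11, 2.56], [-1.05, 4.19], [0.11, 1.86], [-2.63, 2.63]. Speed limits (rad/s): [2.22, 2.22, 3.01, 3.01, 3.14, 3.14, 3.14].

## Interface

Orientations are given as a unit quaternion [w, x, y, z].
In Python, from workcell import robot, get_image, order, trace gives the robot as it stands.
- The arm moves only by the tool jog_arm, never from a script. Its argument "increments" is a list of rows, each a list of 7 numbers: the shift along the tool's x, y, z in shares of 500 mm (1.0 is 500 mm), then the turn, a rotation vector about the tool's x, y, z in fractions of the full range, 1 being 2 rad, then the finger opening in mm, from 0 to 93. In form: [[dx, dy, dz, wx, wy, wz, hand], ...]. A call has 1 to 12 rows; each row is the pose to reach, as a shift and turn from the pose commanded when the call began, along the tool's axes at that moment; what a row does not reach only later rows make up. A row lasts 1/10 s, in which the tool goes at most 50 mm and 8.59 degrees, less where a joint would pass 70% of its speed; a pose out of reach is approached as far as the arm can. No shift or turn number may pass 1 either way. A call with a gripper value outside its range is refused whole. The fingers move at their own pace and stop on an object; "newtons" is the grip in N (left out, the last holds). Time passes only in rows, so rows that repeat a pose let the fingers close. It gives the time, the measured TCP pose, the force, the opening and the grip force at its end, in the units of the state.
- robot.observe(): the state, without advancing time (a new reading comes with each control period).
- get_image(name): name is "scene" or "side" or "wrist"; returns a dict with "frame" (384x512x3 uint8, red, green, blue), "vertical_fov" (degrees; the focal length in pixels is half the picture's height over the tangent of half this angle, whatever the lens; pixels are square), "cx", "cy" (the principal point, pixels), "rvec" (rotation vector, rad) and "tvec" (3), from world to camera coordinates, as OpenCV has them; the wrist camera has in their place "hand_eye" (4x4, takes a point from camera to tool coordinates, whose origin is the TCP and whose axes are the flange's). Camera axes: x right, y down, z forward; pixel columns grow to the right and rows downward; lengths in mm; the calibration is good to about 2 mm. A picture is of the moment at which its call begins: read the wrist's pose just before it. There is no depth.
- order.job_done(): hands the job in; it is judged then, once.
Trained networks look in the newest picture that a camera, given by its name, has taken for a name from the list of things; names that differ only in an ending like _2 or _b are one class to them, and where a whole thing is asked for, a point or a joint stands for the part that bears it (a point fixed in the world has none). Each returns a list of dicts, best first, with "score" (0 to 1); they miss things now and then, are a little off and sometimes report something else, mostly with a low value. They report only what shows in the picture. A call takes as long as a camera call.
- trace(camera, thing): "pixels" (384x512 bool, what is visible of it) and "extent" ([left, top, right, bottom] in pixels, round what is visible of it).
The state is a dict: "time": time; "joint_positions": joint angles; "joint_velocities": joint speeds; "joint_efforts": joint torques, N m; "eef_pos": TCP position; "tcp_rot": TCP orientation; "wrist_force": force on the tool from outside, world axes, zero at the start; "ft_torque": the same for the moment, N m; "width": finger opening in mm; "grasp_force": force on a finger pad.
Only numpy, scipy, OpenCV 4.12 (cv2) and the standard library are available. Lean on these libraries where they do the work, as an engineer would, in place of code of your own. Each camera call takes 0.05 s, during which the arm holds its last target. There are 200 camera calls.

## Task

First clear the spice jar that stands in front of the taller pump dispenser: stand it upright in the wooden spice tray with the other two jars. Then set the green bowl flat on the worktop with the taller dispenser's spout over its middle, and press that pump's cap all the way down and let it spring back up. Do not press any pump before the bowl is there, leave the shorter dispenser's pump alone, and do not disturb the other things.

Things in the scene. Friction and masses are not known exactly. Their poses are not given: they have to be found in the camera images.
- tall_pump: The taller of two white ceramic pump dispensers, screwed to the worktop: upright bottle 58 mm across at the foot, straight to z 95 mm, steel pump head on top, cap top at z 170 mm. Origin at the centre of its foot on the worktop; own z up; its spout points along its own -x (roughly toward the robot).
- tall_pump_cap (a point): Centre of the top of the taller dispenser's round flat steel cap, 36 mm across, the place to press; 170 mm above the worktop when up. It moves down with the cap.
- tall_pump_spout (a point): Mouth of the taller dispenser's 9 mm thick steel spout: 85 mm from the bottle's axis along the bottle's own -x, 142 mm above the worktop when the cap is up. The spout bar runs at about z 159 mm from the cap and bends down at the end.
- tall_pump_head (a joint): Travel of the taller dispenser's cap, m: 0 up, 0.018 all the way down (end stop). Spring: about 3 N to start, 9.5 N at the bottom; springs back by itself.
- short_pump: The shorter, stouter dispenser, same materials, also screwed down: 80 mm across at the foot, cap top at z 122 mm. Origin at the centre of its foot; its spout points along its own -x and reaches 85 mm from the axis, mouth at z 94 mm. Not to be pressed.
- short_pump_head (a joint): Travel of the shorter dispenser's cap, m: 0 up, 0.018 down. Leave it up.
- bowl: Green open prep bowl, loose, about 125 mm across the rim, 56 mm high, wall about 5 mm. Origin at the centre of its underside, z up. Foot 76 mm across up to z 10 mm, from there the wall flares outward, on average at about 30 degrees from the vertical to the rim, so the rim can be pinched from above or tilted, or the bowl pushed along.
- stray_jar: Loose spice jar, round, 45 mm across, 106 mm tall with its cap, 0.11 kg; the one standing 145 to 165 mm in front of the taller dispenser's axis, where the bowl has to go. Origin at the centre of its underside, z up.
- spice_tray: Open wooden tray, fixed, its outside 97 mm (own x) by 262 mm (own y), 24 mm high, walls and floor 6 mm (inside 85 by 250 mm). Origin at the centre of its underside. Two jars stand in it; there is always a free gap at least 58 mm long between them or at its +y end.
- jar_a: Bystander: spice jar, 45 mm across, 106 mm tall, standing in the tray toward its -y end. Origin at the centre of its underside.
- jar_b: Bystander: spice jar, 45 mm across, 106 mm tall, standing in the tray near its middle, on the +y side of the other. Origin at the centre of its underside.
- garlic: Bystander: garlic bulb, 50 mm across, 51 mm high, close behind the shorter dispenser. Origin at its underside.
- garlic_2: Bystander: garlic bulb, 56 mm across, 55 mm high, near the front edge of the worktop. Origin at its underside.
- lemon: Bystander: lemon, 77 x 51 x 52 mm, near the front edge. Origin at its underside.
- tin: Bystander: round tin, 75 mm across, 58 mm high, near the front edge in the middle. Origin at the centre of its underside.
- salt_shaker: Bystander: salt shaker, 44 mm across, 90 mm high, farther back, between the dispensers and the wall. Origin at the centre of its underside.
- pepper_mill: Bystander: wooden pepper mill, 58 mm across, 170 mm high, farther back on the right. Origin at the centre of its underside.

How it is judged (in metres and radians):
On the way, in this order (a step that is already met when the one before it is completed fails the run):
1. the stray spice jar stands upright in the tray, let go (x of stray_jar in the frame of spice_tray between -0.036 and 0.036 m and y of stray_jar in the frame of spice_tray between -0.12 and 0.12 m and height (world z) of stray_jar below 0.015 m and angle between stray_jar's own z axis and vertical below 0.12 rad and contact force between stray_jar and the fingers below 0.1 N), for 0.2 s.
2. the bowl stands flat under the taller dispenser's spout, let go (horizontal distance between bowl and tall_pump_spout below 0.035 m and height (world z) of bowl below 0.01 m and angle between bowl's own z axis and vertical below 0.1 rad and contact force between bowl and the fingers below 0.1 N), for 0.2 s.
3. the taller dispenser's cap is pressed down (at least 14 of its 18 mm) over the bowl (horizontal distance between bowl and tall_pump_spout below 0.035 m and height (world z) of bowl below 0.01 m and angle between bowl's own z axis and vertical below 0.1 rad and value of joint tall_pump_head above 0.014 m), for 0.04 s.
At the end, for the whole second after the job is handed in: The stray jar stands upright (within 0.12 rad) on the tray's floor; the bowl stands flat on the worktop with its centre within 35 mm, seen from above, of the taller dispenser's spout mouth; the taller dispenser's cap is back up (within 4 mm); all at rest (x of stray_jar in the frame of spice_tray between -0.036 and 0.036 m and y of stray_jar in the frame of spice_tray between -0.12 and 0.12 m and height (world z) of stray_jar below 0.015 m and angle between stray_jar's own z axis and vertical below 0.12 rad and horizontal distance between bowl and tall_pump_spout below 0.035 m and height (world z) of bowl below 0.01 m and angle between bowl's own z axis and vertical below 0.1 rad and value of joint tall_pump_head below 0.004 m and linear speed of each of bowl, stray_jar below 0.02 m/s); the robot touches nothing.
It fails at once if the taller dispenser's cap is pressed (over 6 mm) while the bowl is not under its spout (value of joint tall_pump_head above 0.006 m and horizontal distance between bowl and tall_pump_spout above 0.045 m).
It fails at once if the shorter dispenser's cap is pressed (over 6 mm) (value of joint short_pump_head above 0.006 m).
It fails at once if the bowl is tipped over (more than 0.8 rad) (angle between bowl's own z axis and vertical above 0.8 rad).
It fails at once if a bystander is pushed more than 40 mm from its place (distance of any of garlic, garlic_2, lemon, tin, salt_shaker, pepper_mill, jar_a, jar_b from where it was at the start of the episode above 0.04 m).
It fails at once if a standing bystander is knocked over (more than 0.5 rad) (angle between any of tin, salt_shaker, pepper_mill, jar_a, jar_b's own z axis and vertical above 0.5 rad).
It also fails if it takes over 64 s, if anything falls off the work surface, if the arm or the gripper's body presses on something with over 40 N, if the wrist force passes 120 N, or if a joint passes its speed limit or range.

## Working session

There is one attempt and no reset: what is moved stays moved. The work goes in short steps, Python scripts to look and compute and a tool call to move; the robot and the scene stay as the last step left them, time stands still between calls to the robot, and variables do not carry over. Pictures are saved under pics/ and viewed, at most 10 in all, crops included, and the job is handed in when it is done.

Besides the shell and the picture viewer there is one more tool, called after "Emit:" by a JSON object that holds its "fn" and its "kwargs", one argument or row to a line. jog_arm: Moves the arm, as the interface text tells. Its arguments: {"type":"object","properties":{"increments":{"type":"array"},"newtons":{"type":"number"}},"required":["increments"]}

```bash
ls; mkdir -p pics
cat > h.py <<'E'
import numpy as np, cv2
from scipy.spatial.transform import Rotation as R
from workcell import robot,get_image,order,trace
def cam(name):
    s=robot.observe(); im=get_image(name)
    h,w=im['frame'].shape[:2]; f=h/2/np.tan(np.radians(im['vertical_fov'])/2)
    K=np.array([[f,0,im['cx']],[0,f,im['cy']],[0,0,1]])
    if 'rvec' in im:
        Rm=cv2.Rodrigues(np.array(im['rvec'],float))[0]; t=np.array(im['tvec'],float).ravel()
    else:
        q=np.array(s['tcp_rot']); T=np.eye(4); T[:3,:3]=R.from_quat(q[[1,2,3,0]]).as_matrix(); T[:3,3]=s['eef_pos']
        M=np.linalg.inv(T@np.array(im['hand_eye'])); Rm,t=M[:3,:3],M[:3,3]
    return im['frame'],K,Rm,t
def proj(c,P):
    p=(c[1]@(c[2]@np.atleast_2d(P).T+c[3][:,None])); return (p[:2]/p[2]).T
def ray(c,uv):
    d=c[2].T@np.linalg.inv(c[1])@np.array([uv[0],uv[1],1.]); return -c[2].T@c[3], d/np.linalg.norm(d)
def onz(c,uv,z):
    o,d=ray(c,uv); return o+d*(z-o[2])/d[2]
def tri(rs):
    A=0;b=0
    for o,d in rs:
        P=np.eye(3)-np.outer(d,d); A=A+P; b=b+P@o
    return np.linalg.solve(A,b)
def save(n,*fr):
    cv2.imwrite('pics/'+n,cv2.cvtColor(np.hstack(fr) if len(fr)>1 else fr[0],cv2.COLOR_RGB2BGR))
E
python3 - <<'E'
from h import *
for n in ('scene','side','wrist'):
    c=cam(n); save(n+'0.png',c[0]); print(n,c[1][0,0],ray(c,(256,192)))
    for th in ['tall_pump','short_pump','bowl','stray_jar','spice_tray','garlic','lemon','tin','salt_shaker','pepper_mill']:
        for r in trace(n,th)[:4]:
            if r['score']>.3: print(th,round(r['score'],2),np.round(r['extent']),r['pixels'].sum())
E
```

```text
pics
scene 411.21557803376345 (array([143.11984531, 674.89396962, 807.81308993]), array([ 0.42540511, -0.65324206, -0.6263428 ]))
tall_pump 0.96 [256. 147. 291. 206.] 843
tall_pump 0.68 [179. 284. 201. 332.] 889
short_pump 0.94 [218. 197. 257. 245.] 1034
short_pump 0.62 [323. 153. 360. 180.] 918
short_pump 0.41 [251. 151. 286. 166.] 99
bowl 0.73 [321. 155. 361. 179.] 917
bowl 0.39 [254. 151. 290. 166.] 216
stray_jar 0.78 [303. 179. 322. 218.] 557
stray_jar 0.62 [199. 170. 216. 204.] 334
spice_tray 0.82 [153. 298. 276. 383.] 4048
garlic 0.83 [287. 282. 315. 304.] 418
garlic 0.59 [204. 206. 219. 225.] 203
lemon 0.8 [339. 203. 362. 227.] 299
lemon 0.58 [249. 129. 265. 176.] 387
tin 0.6 [314. 226. 349. 264.] 976
salt_shaker 0.56 [201. 175. 215. 203.] 307
salt_shaker 0.56 [302. 180. 321. 219.] 524
pepper_mill 0.72 [247. 132. 265. 175.] 381
side 465.61975785200246 (array([174.88731806, 990.69895823, 764.59162832]), array([ 0.32319826, -0.80168187, -0.502841  ]))
tall_pump 0.93 [238. 154. 278. 212.] 877
short_pump 0.77 [216. 197. 258. 244.] 956
bowl 0.66 [297. 158. 335. 186.] 750
stray_jar 0.8 [293. 179. 306. 214.] 539
spice_tray 0.92 [176. 284. 301. 358.] 3814
garlic 0.59 [297. 259. 322. 282.] 343
garlic 0.49 [200. 214. 215. 233.] 177
lemon 0.67 [329. 196. 344. 217.] 275
pepper_mill 0.96 [229. 136. 247. 191.] 495
wrist 264.92110789479966 (array([726.20495142,  84.78544856, 385.14726194]), array([-0.00243241, -0.29883993, -0.95430015]))
tall_pump 0.7 [140. 237. 235. 354.] 3063
short_pump 0.84 [110. 123. 230. 190.] 3881
bowl 0.97 [136. 350. 163. 372.] 427
stray_jar 0.52 [109. 255. 138. 280.] 307
spice_tray 0.53 [236. 141. 274. 175.] 909
garlic 0.92 [  0.  62.  13. 105.] 425
garlic 0.77 [237. 141. 273. 174.] 862
tin 0.64 [  3. 177.  65. 244.] 3182
salt_shaker 0.93 [296. 198. 328. 244.] 1063
pepper_mill 0.97 [246. 316. 281. 348.] 971
```

Run:
```python
import cv2
a=cv2.imread('pics/scene0.png')[110:384,140:400]; cv2.imwrite('pics/s_crop.png',cv2.resize(a,None,fx=2.15,fy=2.15,interpolation=cv2.INTER_CUBIC))
a=cv2.imread('pics/side0.png')[110:384,140:400]; cv2.imwrite('pics/d_crop.png',cv2.resize(a,None,fx=2.15,fy=2.15,interpolation=cv2.INTER_CUBIC))
```

```text
(no output)
```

View pics/s_crop.png

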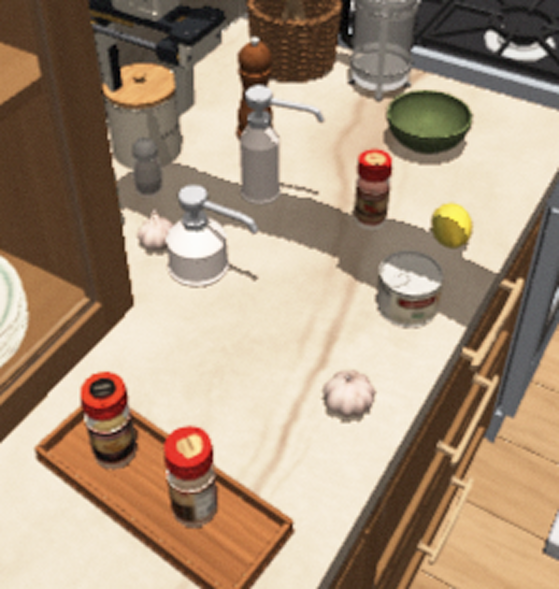

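View pics/d_crop.png

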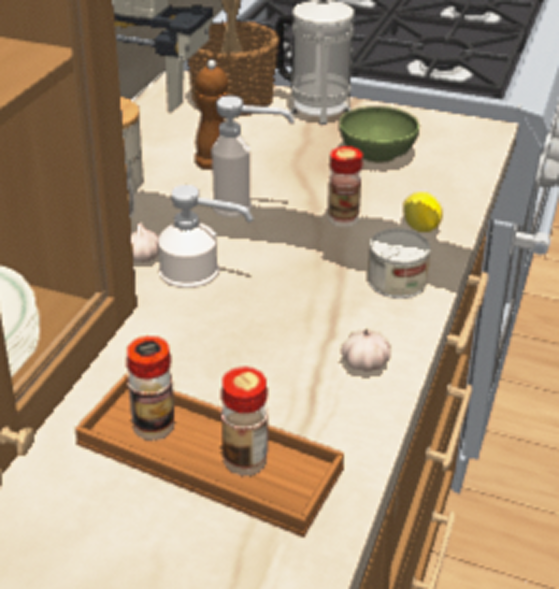

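View pics/wrist0.png

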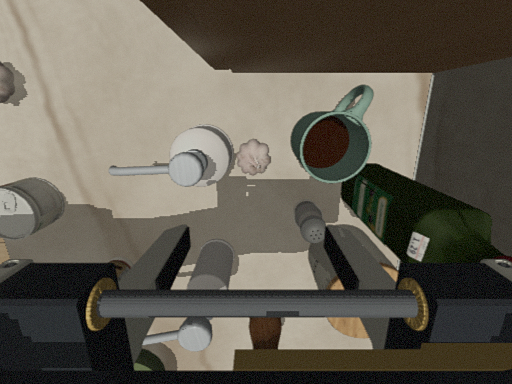

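```bash
cat > fit.py <<'E'
from h import *
from scipy.optimize import least_squares,minimize
th=np.linspace(0,2*np.pi,40)
def cyl(prof): return np.vstack([np.c_[r*np.cos(th),r*np.sin(th),0*th+z] for r,z in prof])
def ext(p): return np.r_[p.min(0),p.max(0)+0]
def fit(model,obs,x0,free_z=True):
    def f(q):
        P=model+np.array([q[0],q[1],q[2] if free_z else 0])
        return np.concatenate([(ext(proj(c,P))-e) for c,e in obs])
    return least_squares(f,x0,loss='soft_l1')
jar=cyl([(22.5,0),(22.5,106)]); bowl=cyl([(38,0),(38,10),(62.5,56)])
E
python3 - <<'E'
from fit import *
S=cam('scene');D=cam('side')
# nearest guess from table intersection
def ex(c,n,th,k=0,sel=None):
    r=[r for r in trace(n,th) if r['score']>.25]
    if sel: r=[q for q in r if sel(q['extent'])]
    return np.array(r[k]['extent'],float) if r else None
def go(name,model,e):
    obs=[(c,x) for c,x in zip((S,D),e) if x is not None]
    g=onz(obs[0][0],[(obs[0][1][0]+obs[0][1][2])/2,obs[0][1][3]-6],0)
    for fz in (True,False):
        r=fit(model,obs,[g[0],g[1],0.],fz); print(name,fz,np.round(r.x,1),'res',np.round(r.fun,1))
go('stray',jar,[ex(S,'scene','stray_jar'),ex(D,'side','stray_jar')])
go('bowl',bowl,[ex(S,'scene','bowl'),ex(D,'side','bowl')])
for n in ('scene','side'):
  for t in ('jar_a','tall_pump','salt_shaker','tin','lemon','garlic','pepper_mill'):
    for r in trace(n,t)[:4]: print(n,t,round(r['score'],2),np.round(r['extent']))
# pump pts: cap top, spout tip
u=lambda x,y:(140+x/2.15,110+y/2.15)
for nm,a,b in [('tallcap',(258,94),(230,103)),('tallspout',(320,118),(292,120)),('shortcap',(194,193),(186,195)),('strayTop',(375,158),(346,153)),
  ('jarLtop',(102,388),(149,345)),('jarRtop',(188,443),(245,378)),('trayL',(38,452),(78,431)),('trayR',(292,522),(343,461))]:
    print(nm,np.round(tri([ray(S,u(*a)),ray(D,u(*b))]),0))
for nm,b in [('trayL',(78,431)),('trayR',(343,461)),('trayT',(123,380)),('trayB',(305,521))]: print(nm,np.round(onz(D,u(*b),24)))
E
```

```text
stray True [ 4.995e+02 -1.633e+02 -1.000e-01] res [-0.3  0.1  2.3 -0.2 -2.  -1.2  0.2  2.5]
stray False [ 499.5 -163.2    0. ] res [-0.3  0.1  2.3 -0.2 -2.  -1.2  0.2  2.4]
bowl True [ 527.2 -457.5  -52.7] res [-0.1 -1.8  0.7  2.1  0.5  0.1 -2.6 -0.1]
bowl False [ 501.6 -369.4    0. ] res [-3.2 -0.4  0.5  5.8  0.6 -1.9 -0.1 -0.3]
scene jar_a 0.73 [218. 308. 239. 355.]
scene jar_a 0.59 [176. 285. 202. 332.]
scene tall_pump 0.73 [255. 150. 289. 206.]
scene salt_shaker 0.87 [200. 174. 214. 203.]
scene tin 0.93 [314. 227. 348. 264.]
scene lemon 0.83 [340. 204. 362. 227.]
scene lemon 0.48 [155. 295. 274. 384.]
scene garlic 0.58 [290. 279. 312. 306.]
scene garlic 0.47 [203. 210. 219. 227.]
scene garlic 0.21 [221. 199. 260. 216.]
scene pepper_mill 0.72 [250. 129. 267. 174.]
side jar_a 0.84 [196. 266. 222. 317.]
side jar_a 0.58 [243. 278. 260. 331.]
side jar_a 0.47 [175. 283. 300. 356.]
side tall_pump 0.7 [238. 154. 270. 214.]
side tall_pump 0.54 [240. 155. 269. 167.]
side salt_shaker 0.53 [312. 217. 337. 249.]
side salt_shaker 0.49 [199. 192. 201. 214.]
side tin 0.82 [310. 218. 341. 250.]
side lemon 0.72 [329. 198. 348. 220.]
side garlic 0.54 [201. 215. 214. 232.]
side garlic 0.54 [300. 260. 324. 284.]
side pepper_mill 0.66 [229. 139. 245. 188.]
side pepper_mill 0.3 [175. 282. 300. 357.]
tallcap [ 665. -154.  158.]
tallspout [ 581. -172.  139.]
shortcap [664.   0.  99.]
strayTop [ 506. -187.   94.]
jarLtop [563. 302. 114.]
jarRtop [458. 307. 108.]
trayL [629. 347.  13.]
trayR [367. 268.  -5.]
trayL [624. 356.  24.]
trayR [358. 296.  24.]
trayT [617. 270.  24.]
trayB [369. 380.  24.]
```

Run:
```python
from fit import *
s=robot.observe(); print(s['time'],s['tcp_rot'],s['eef_pos'],s['width'])
q=np.array(s['tcp_rot']); print(np.round(R.from_quat(q[[1,2,3,0]]).as_matrix(),3))
S=cam('scene');D=cam('side');W=cam('wrist')
print(np.round(W[2],2))
u=lambda x,y:(140+x/2.15,110+y/2.15)
print('cab',tri([ray(S,u(130,305)),ray(D,u(133,305))]),tri([ray(S,u(130,305)),ray(W,(220,70))]),tri([ray(S,u(130,305)),ray(W,(430,72))]))
print('tallcap S-W',tri([ray(S,u(258,94)),ray(D,u(230,103)),ray(W,(197,334))]),'spout',tri([ray(S,u(320,118)),ray(D,u(292,120)),ray(W,(145,340))]))
print('shortcap',tri([ray(S,u(194,193)),ray(D,u(186,195)),ray(W,(187,168))]))
```

```text
2.65 [ 1.18056615e-05  7.07096699e-01  7.07116862e-01 -3.37347343e-05] [ 7.24991134e+02 -1.16578666e-02  2.32598656e+02] 92.98842159130375
[[-0.  1. -0.]
 [ 1.  0. -0.]
 [-0. -0. -1.]]
[[ 1.   -0.    0.  ]
 [-0.   -0.95  0.3 ]
 [ 0.   -0.3  -0.95]]
cab [678.44282005 129.45693705   8.30406139] [677.81768779 131.93560368  10.30140582] [803.00818611 112.09458316  30.98314173]
tallcap S-W [ 661.81986386 -146.53625833  162.09005428] spout [ 587.70067441 -187.33672331  128.62392685]
shortcap [651.9521073   23.05500369 115.80922358]
```

The rows are not in the units I measure in: shifts go in shares of 500 mm and turns go in shares of 2 rad. I convert before sending: -205 mm / 500 = -0.41, -180 mm / 500 = -0.36, -1.57 rad / 2 = -0.785.

Emit:
{"fn": "jog_arm", "kwargs": {
  "increments": [
    [0,0,-0.12,0,0,0,93],
    [-0.36,-0.41,-0.14,0,0,-0.785,93],
    [-0.36,-0.41,-0.14,0,0,-0.785,93],
    [-0.36,-0.41,-0.14,0,0,-0.785,93],
    [-0.36,-0.41,-0.14,0,0,-0.785,93],
    [-0.36,-0.41,-0.14,0,0,-0.785,93],
    [-0.36,-0.41,-0.14,0,0,-0.785,93],
    [-0.36,-0.41,-0.14,0,0,-0.785,93],
    [-0.36,-0.41,-0.14,0,0,-0.785,93],
    [-0.36,-0.41,-0.14,0,0,-0.785,93],
    [-0.36,-0.41,-0.14,0,0,-0.785,93],
    [-0.36,-0.41,-0.14,0,0,-0.785,93]
  ]
}}

```text
time: 4.0
eef_pos: [519.9, -180.2, 302.8]
tcp_rot: [0.0, -0.002, 1.0, -0.0]
wrist_force: [0.0, -0.7, -1.1]
width: 93.2
grasp_force: 0.0
```

Run:
```python
from h import *
s=robot.observe(); print(s['time'],s['tcp_rot'],s['eef_pos'],s['joint_positions'])
W=cam('wrist'); save('w1.png',W[0]); np.savez('w1.npz',K=W[1],R=W[2],t=W[3])
for t in ('stray_jar','bowl','tall_pump'):
    for r in trace('wrist',t)[:2]: print(t,round(r['score'],2),np.round(r['extent']))
print(ray(W,(256,192)))
```

```text
4.0 [ 1.31934266e-04 -2.29781139e-03  9.99997349e-01 -7.41977401e-05] [ 519.94212861 -180.18607469  302.79126381] [ 0.51130423  0.33303302 -0.37235169  1.90330687  0.14886436  0.93162353
  1.64390567]
stray_jar 0.67 [250. 134. 286. 174.]
bowl 0.89 [ 91. 114. 176. 198.]
bowl 0.57 [270. 224. 299. 288.]
tall_pump 0.87 [261. 220. 300. 291.]
tall_pump 0.63 [270. 225. 300. 289.]
(array([ 436.91358986, -179.98164869,  455.32261955]), array([ 0.29930765, -0.00202271, -0.95415452]))
```

View pics/w1.png

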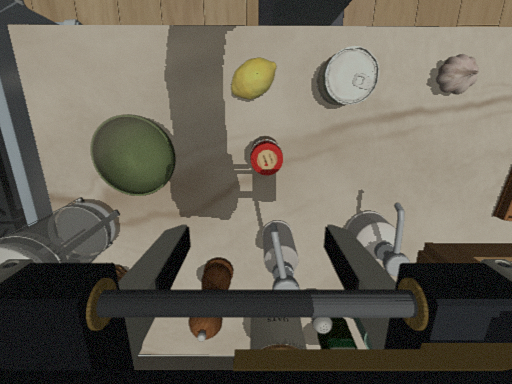

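Run:
```python
from fit import *
z=np.load('w1.npz'); W=(0,z['K'],z['R'],z['t']); S=cam('scene');D=cam('side')
u=lambda x,y:(140+x/2.15,110+y/2.15)
for nm,a,b,w,h in [('stray',(375,158),(346,153),(267,158),106),('tallcap',(258,94),(230,103),(286,284),170),('spout',(320,118),(292,120),(275,228),145),
  ('shortcap',(194,193),(186,195),(399,262),122),('bowl',(429,119),(379,130),(134,155),56)]:
    print(nm,np.round(tri([ray(S,u(*a)),ray(D,u(*b)),ray(W,w)]),1),np.round(onz(W,w,h),1))
r=fit(bowl,[(W,np.array([91,114,175,197.]))],[500,-370,0],False); print(r.x,r.fun)
```

```text
stray [ 498.8 -166.9  107.1] [ 499.1 -166.3  106. ]
tallcap [ 656.9 -141.5  165.5] [ 648.5 -142.1  170. ]
spout [ 576.4 -157.3  149.2] [ 582.5 -156.1  145. ]
shortcap [648.2  25.9 119.8] [646.1  25.3 122. ]
bowl [ 505.9 -374.1   40. ] [ 504.3 -365.7   56. ]
[ 507.77315675 -367.22638179    0.        ] [ 0.3761093   0.45357251 -0.38260555 -0.63368957]
```

Emit:
{"fn": "jog_arm", "kwargs": {
  "increments": [
    [0.042,0.027,0.08,0,0,0,93],
    [0.042,0.027,0.16,0,0,0,93],
    [0.042,0.027,0.24,0,0,0,93],
    [0.042,0.027,0.3,0,0,0,93],
    [0.042,0.027,0.36,0,0,0,93],
    [0.042,0.027,0.41,0,0,0,93],
    [0.042,0.027,0.45,0,0,0,93],
    [0.042,0.027,0.45,0,0,0,93],
    [0.042,0.027,0.45,0,0,0,40],
    [0.042,0.027,0.45,0,0,0,40],
    [0.042,0.027,0.45,0,0,0,40],
    [0.042,0.027,0.45,0,0,0,40]
  ],
  "newtons": 20
}}

```text
time: 5.5
eef_pos: [499.4, -166.8, 78.5]
tcp_rot: [0.001, 0.001, 1.0, -0.0]
wrist_force: [-0.0, -0.1, 0.7]
width: 65.6
grasp_force: 0.0
```

Emit:
{"fn": "jog_arm", "kwargs": {
  "increments": [
    [0,0,0,0,0,0,30],
    [0,0,0,0,0,0,30],
    [0,0,0,0,0,0,30],
    [0,0,0,0,0,0,30],
    [0,0,0,0,0,0,30],
    [0,0,0,0,0,0,30]
  ],
  "newtons": 20
}}

```text
time: 6.1
eef_pos: [499.1, -166.6, 77.8]
tcp_rot: [0.0, 0.0, 1.0, -0.0]
wrist_force: [-0.5, 0.6, 4.1]
width: 44.3
grasp_force: 20.0
```

In the tool's units: 325 mm / 500 = 0.65, -215 mm / 500 = -0.43.

Emit:
{"fn": "jog_arm", "kwargs": {
  "increments": [
    [0,0,-0.06,0,0,0,30],
    [0,0,-0.15,0,0,0,30],
    [0,0,-0.24,0,0,0,30],
    [0,0,-0.33,0,0,0,30],
    [0,0.04,-0.42,0,0,0,30],
    [0.02,0.12,-0.43,0,0,0,30],
    [0.04,0.21,-0.43,0,0,0,30],
    [0.06,0.3,-0.43,0,0,0,30],
    [0.08,0.39,-0.43,0,0,0,30],
    [0.098,0.48,-0.43,0,0,0,30],
    [0.098,0.57,-0.43,0,0,0,30],
    [0.098,0.65,-0.43,0,0,0,30]
  ]
}}

```text
time: 7.3
eef_pos: [449.4, 160.5, 292.6]
tcp_rot: [-0.0, 0.0, 1.0, -0.0]
wrist_force: [0.1, 0.2, -1.4]
width: 44.2
grasp_force: 20.0
```

In the tool's units: 20 mm / 500 = 0.04.

Emit:
{"fn": "jog_arm", "kwargs": {
  "increments": [
    [0,0.04,0,0,0,0,30],
    [0,0.04,0,0,0,0,30],
    [0,0.04,0,0,0,0,30]
  ]
}}

```text
time: 7.6
eef_pos: [449.9, 178.1, 292.1]
tcp_rot: [-0.001, -0.0, 1.0, -0.0]
wrist_force: [0.4, 0.1, -1.1]
width: 44.1
grasp_force: 20.0
```

Run:
```python
from h import *
s=robot.observe(); print(s['time'],s['tcp_rot'],s['eef_pos'],s['width'],s['grasp_force'])
W=cam('wrist'); save('w2.png',W[0]); np.savez('w2.npz',K=W[1],R=W[2],t=W[3])
for t in ('jar_a','spice_tray'):
    for r in trace('wrist',t)[:3]: print(t,round(r['score'],2),np.round(r['extent']))
```

```text
7.6 [-5.27695823e-04 -5.98995673e-05  9.99999761e-01 -4.41653141e-04] [449.88037251 178.09995208 292.14604906] 44.123507784454134 19.988745959708467
jar_a 0.94 [325. 154. 378. 193.]
jar_a 0.88 [316. 213. 360. 264.]
spice_tray 0.61 [304. 109. 385. 240.]
```

View pics/w2.png

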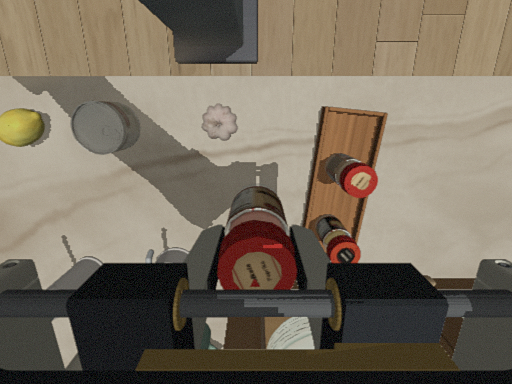

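Run:
```python
from fit import *
z=np.load('w2.npz'); W=(0,z['K'],z['R'],z['t']); S=cam('scene');D=cam('side')
u=lambda x,y:(140+x/2.15,110+y/2.15)
for nm,w,h in [('jarR',(360,180),106+6),('jarL',(345,254),112),('cornA',(323,107),24),('cornB',(386,114),24),('edge',(305,228),24),('edgeR',(365,230),24)]:
    print(nm,np.round(onz(W,w,h),1))
print(tri([ray(S,u(102,385)),ray(D,u(149,345)),ray(W,(345,254))]),tri([ray(S,u(188,440)),ray(D,u(245,378)),ray(W,(360,180))]))
print(tri([ray(S,u(292,522)),ray(D,u(343,461)),ray(W,(323,107))]),'far',onz(D,u(78,431),24),onz(D,u(123,380),24),onz(S,u(38,452),24))
```

```text
jarR [454.6 312.3 112. ]
jarL [563.2 303.6 112. ]
cornA [363.9 278.4  24. ]
cornB [374. 375.  24.]
edge [564.  262.1  24. ]
edgeR [567.7 366.8  24. ]
[562.58299811 302.12386879 115.4091773 ] [455.12633461 310.55947211 114.86535155]
[363.18522072 280.11792163  10.8258972 ] far [623.56839434 355.72716581  24.        ] [616.72620348 270.30904254  24.        ] [621.87204998 351.26038285  24.        ]
```

In the tool's units: 131.5 mm / 500 = 0.263, 90 mm / 500 = 0.18.

Emit:
{"fn": "jog_arm", "kwargs": {
  "increments": [
    [-0.04,0.09,0,0,0,0,30],
    [-0.08,0.18,0,0,0,0,30],
    [-0.118,0.263,0,0,0,0,30],
    [-0.118,0.263,0.06,0,0,0,30],
    [-0.118,0.263,0.12,0,0,0,30],
    [-0.118,0.263,0.12,0,0,0,30]
  ]
}}

```text
time: 8.45
eef_pos: [508.1, 308.0, 229.1]
tcp_rot: [-0.003, 0.001, 1.0, -0.002]
wrist_force: [0.6, -0.6, -0.6]
width: 44.4
grasp_force: 20.0
```

Run:
```python
from h import *
s=robot.observe(); print(s['time'],s['eef_pos'],s['width'])
W=cam('wrist'); S=cam('scene'); D=cam('side')
a=[cv2.resize(f,None,fx=k,fy=k,interpolation=cv2.INTER_CUBIC)[:400,:400] for f,k in ((S[0][220:384,130:300],2.43),(D[0][200:364,150:320],2.43))]
m=min(x.shape[0] for x in a); save('c3.png',a[0][:m],a[1][:m])
```

```text
8.45 [508.12499749 307.98961758 229.06452416] 44.42293794436893
```

View pics/c3.png

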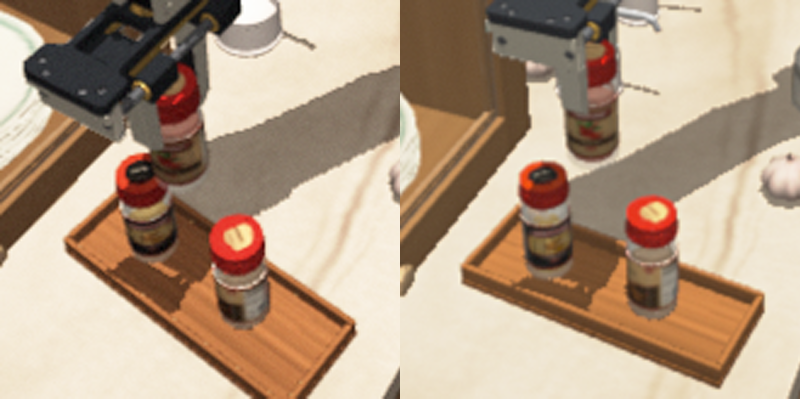

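In the tool's units: 147 mm / 500 = 0.294, 130 mm / 500 = 0.26.

Emit:
{"fn": "jog_arm", "kwargs": {
  "increments": [
    [0,0,0.06,0,0,0,30],
    [0,0,0.12,0,0,0,30],
    [0,0,0.18,0,0,0,30],
    [0,0,0.23,0,0,0,30],
    [0,0,0.26,0,0,0,30],
    [0,0,0.28,0,0,0,30],
    [0,0,0.29,0,0,0,30],
    [0,0,0.294,0,0,0,30],
    [0,0,0.294,0,0,0,30]
  ]
}}

```text
time: 9.5
eef_pos: [509.8, 310.2, 86.3]
tcp_rot: [0.0, 0.0, 1.0, 0.0]
wrist_force: [0.4, 0.2, -1.0]
width: 44.0
grasp_force: 20.0
```

In the tool's units: -100 mm / 500 = -0.2, -60 mm / 500 = -0.12.

Emit:
{"fn": "jog_arm", "kwargs": {
  "increments": [
    [0,0,0.003,0,0,0,30],
    [0,0,0.004,0,0,0,30],
    [0,0,0.004,0,0,0,30],
    [0,0,0.004,0,0,0,60],
    [0,0,0.004,0,0,0,80],
    [0,0,0.004,0,0,0,90],
    [0,0,0.004,0,0,0,90],
    [0,0,0.004,0,0,0,90],
    [0,0,0.004,0,0,0,90],
    [0,0,-0.04,0,0,0,90],
    [0,0,-0.12,0,0,0,90],
    [0,0,-0.2,0,0,0,90]
  ]
}}

```text
time: 10.7
eef_pos: [508.8, 309.8, 186.2]
tcp_rot: [-0.001, 0.0, 1.0, -0.0]
wrist_force: [0.9, 0.6, 0.1]
width: 90.1
grasp_force: 0.0
```

In the tool's units: -150 mm / 500 = -0.3, -110 mm / 500 = -0.22.

Emit:
{"fn": "jog_arm", "kwargs": {
  "increments": [
    [0,0,-0.1,0,0,0,90],
    [0,0,-0.2,0,0,0,90],
    [0.02,-0.1,-0.22,0,0,0,90],
    [0.02,-0.2,-0.22,0,0,0,90],
    [0.02,-0.3,-0.22,0,0,0,90],
    [0.02,-0.3,-0.22,0,0,0,90]
  ]
}}

```text
time: 11.3
eef_pos: [499.3, 152.7, 295.5]
tcp_rot: [-0.0, 0.005, 1.0, -0.002]
wrist_force: [0.0, 0.3, -0.8]
width: 90.3
grasp_force: 0.0
```

Run:
```python
from h import *
s=robot.observe(); print(s['time'],s['eef_pos'],s['width'])
S=cam('scene'); W=cam('wrist')
a=[cv2.resize(S[0][220:384,130:300],None,fx=2.34,fy=2.34,interpolation=cv2.INTER_CUBIC),W[0][:383,256:]]
m=min(x.shape[0] for x in a); save('c4.png',a[0][:m],a[1][:m])
```

```text
11.3 [499.31005852 152.74495196 295.46481682] 90.28862633635352
```

View pics/c4.png

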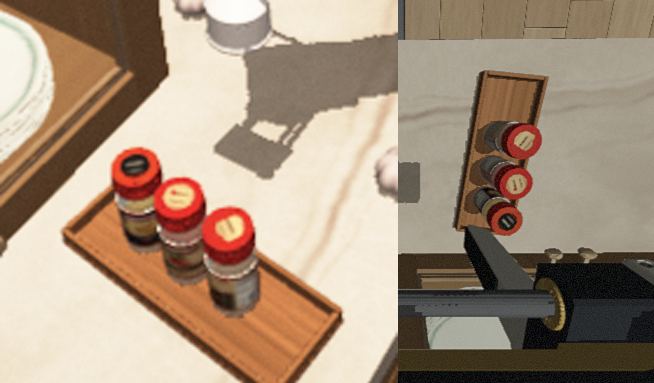

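In the tool's units: -430 mm / 500 = -0.86, -300 mm / 500 = -0.6.

Emit:
{"fn": "jog_arm", "kwargs": {
  "increments": [
    [0,-0.1,0,0,0,0,93],
    [0,-0.2,0,0,0,0,93],
    [0,-0.3,0,0,0,0,93],
    [0,-0.4,0,0,0,0,93],
    [0,-0.5,-0.02,0,0,0,93],
    [0,-0.6,-0.04,0,0,0,93],
    [0,-0.7,-0.04,0,0,0,93],
    [0,-0.8,-0.04,0,0,0,93],
    [0,-0.86,-0.04,0,0,0,93],
    [0,-0.86,-0.04,0,0,0,93],
    [0,-0.86,-0.04,0,0,0,93]
  ]
}}

```text
time: 12.5
eef_pos: [499.9, -268.9, 315.2]
tcp_rot: [0.0, -0.0, 1.0, 0.001]
wrist_force: [0.0, 0.4, -1.2]
width: 92.8
grasp_force: 0.0
```

Run:
```python
from fit import *
s=robot.observe(); print(s['time'],s['eef_pos'],s['tcp_rot'])
W=cam('wrist'); save('w5.png',W[0]); np.savez('w5.npz',K=W[1],R=W[2],t=W[3])
for t in ('bowl','lemon','tin','tall_pump'):
    r=trace('wrist',t)[0]; e=np.array(r['extent']);print(t,round(r['score'],2),np.round(e),np.round(onz(W,[(e[0]+e[2])/2,(e[1]+e[3])/2],26)))
    if t=='bowl':
        q=fit(bowl,[(W,e)],[500,-370,0],False); print(q.x,q.fun)
save('w5c.png',cv2.resize(W[0][20:310,60:460],None,fx=2,fy=2,interpolation=cv2.INTER_CUBIC))
```

```text
12.5 [ 499.86926894 -268.88372857  315.21566024] [ 1.14205303e-05 -1.11380304e-05  9.99999825e-01  5.92178191e-04]Traceback (most recent call last):
  File "<stdin>", line 5, in <module>
IndexError: list index out of range
```

Run:
```python
from fit import *
W=cam('wrist')
for t in ('bowl','lemon','tin','tall_pump'):
    for r in trace('wrist',t)[:2]:
      e=np.array(r['extent']);print(t,round(r['score'],2),np.round(e),np.round(onz(W,[(e[0]+e[2])/2,(e[1]+e[3])/2],26)))
      if t=='bowl':
        q=fit(bowl,[(W,e)],[500,-370,0],False); print(q.x,q.fun)
save('w5c.png',cv2.resize(W[0][20:310,60:460],None,fx=2,fy=2,interpolation=cv2.INTER_CUBIC))
```

```text
bowl 0.83 [153. 130. 231. 207.] [ 514. -377.   26.]
[ 509.69422318 -369.32688268    0.        ] [-0.54860105  0.21240753  0.54889958 -0.20446118]
lemon 0.64 [288.  74. 332. 108.] [ 390. -184.   26.]
tin 0.74 [367.  67. 435. 118.] [392. -42.  26.]
tall_pump 0.71 [304. 225. 342. 291.] [ 687. -141.   26.]
```

View pics/w5c.png

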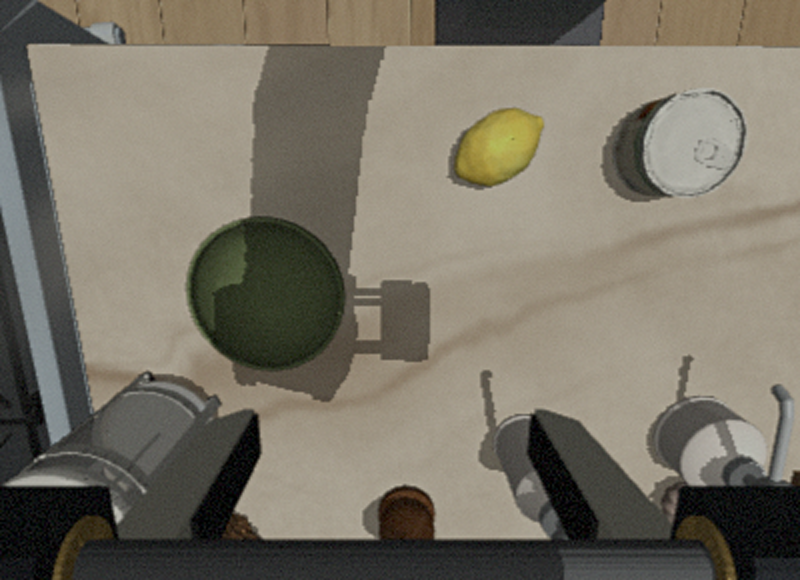

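```bash
python3 - <<'E'
import cv2,numpy as np
f=lambda n,x,y,w,h:cv2.resize(cv2.imread(f'pics/{n}.png')[y:y+h,x:x+w],None,fx=5,fy=5,interpolation=cv2.INTER_CUBIC)
cv2.imwrite('pics/pump.png',np.hstack([f('w1',255,205,50,95),f('scene0',248,140,50,95),f('side0',232,145,50,95)]))
E
python3 - <<'E'
from fit import *
from scipy.optimize import fsolve
z=np.load('w5.npz'); W=(0,z['K'],z['R'],z['t'])
foot=cyl([(29,0)])
print(fsolve(lambda q: ext(proj(W,foot+[q[0],q[1],0]))[:2]-[307.5,226.5],[650,-140]))
E
```

```text
[ 662.24266883 -139.56796705]
```

View pics/pump.png

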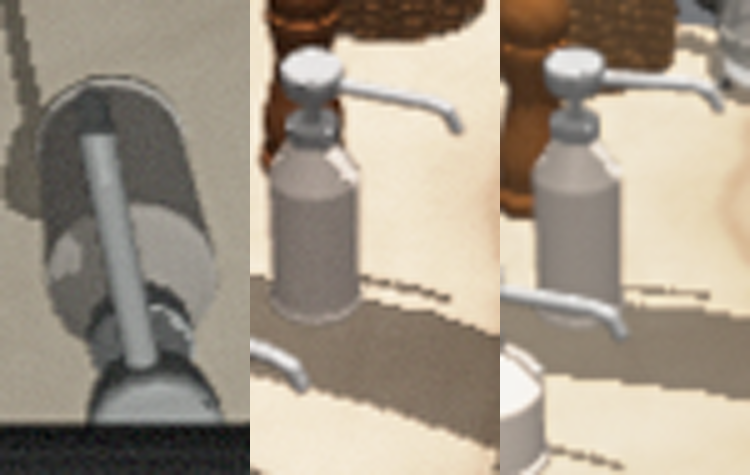

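Run:
```python
from fit import *
L=lambda n:(lambda z:(0,z['K'],z['R'],z['t']))(np.load(n))
W1=L('w1.npz');W5=L('w5.npz');S=cam('scene');D=cam('side')
foot=cyl([(29,0)])
def f(q):
    a=np.array([q[0],q[1],0]); d=np.array([-np.cos(q[2]),-np.sin(q[2]),0])
    e=lambda c:ext(proj(c,foot+a)); p=lambda c,P:proj(c,P)[0]
    cap=a+[0,0,170]; m=a+85*d+[0,0,142]
    return np.concatenate([e(W5)[:2]-[307.5,226.5],e(W1)[:2]-[262.6,220],
     (e(S)-[252.4,0,269.6,204])[[0,2,3]]*2,(e(D)-[239.4,0,256,210])[[0,2,3]]*2,
     2*(p(S,cap)-[260.4,152.4]),2*(p(D,cap)-[247,157]),[p(W1,cap)[0]-286.4],p(W1,m)-[273.4,226],2*(p(S,m)-[289,165.6]),2*(p(D,m)-[275.2,166])])
r=least_squares(f,[655,-140,.15],loss='soft_l1'); q=r.x
print(q,'mouth',q[:2]-85*np.r_[np.cos(q[2]),np.sin(q[2])]); print(np.round(r.fun,1))
s=robot.observe();print(s['time'],s['eef_pos'])
```

```text
[ 6.60505908e+02 -1.42153034e+02  2.37164508e-01] mouth [ 577.88522145 -162.12356711]
[-1.3 -0.8 -1.6 -1.3 -3.2  0.2  3.8 -2.3  1.7  0.7 -2.   1.5 -1.1 -1.9
 -0.8 -3.1 -2.3 -1.1  1.7  0.1  0.3]
12.95 [ 499.09843401 -269.45775842  315.78842125]
```

In the tool's units: 115 mm / 500 = 0.23, -98.5 mm / 500 = -0.197, 1.57 rad / 2 = 0.785.

Emit:
{"fn": "jog_arm", "kwargs": {
  "increments": [
    [0.02,-0.04,0,0,0,0.075,40],
    [0.04,-0.08,0.02,0,0,0.15,40],
    [0.06,-0.12,0.04,0,0,0.225,40],
    [0.08,-0.16,0.06,0,0,0.3,40],
    [0.1,-0.197,0.08,0,0,0.375,40],
    [0.12,-0.197,0.1,0,0,0.45,40],
    [0.14,-0.197,0.14,0,0,0.525,40],
    [0.168,-0.197,0.18,0,0,0.6,40],
    [0.168,-0.197,0.23,0,0,0.675,40],
    [0.168,-0.197,0.23,0,0,0.75,40],
    [0.168,-0.197,0.23,0,0,0.785,40],
    [0.168,-0.197,0.23,0,0,0.785,40]
  ]
}}

```text
time: 14.15
eef_pos: [415.1, -368.2, 200.5]
tcp_rot: [-0.0, 0.707, 0.707, -0.0]
wrist_force: [0.2, -0.0, -0.3]
width: 40.0
grasp_force: 0.0
```

In the tool's units: -0.5 rad / 2 = -0.25.

Emit:
{"fn": "jog_arm", "kwargs": {
  "increments": [
    [0,0,0,-0.065,0,0,40],
    [0,0,0,-0.13,0,0,40],
    [0,0,0,-0.2,0,0,40],
    [0,0,0,-0.25,0,0,40],
    [0,0,0,-0.25,0,0,40]
  ]
}}

```text
time: 14.65
eef_pos: [414.4, -368.6, 201.1]
tcp_rot: [0.177, 0.684, 0.686, 0.175]
wrist_force: [0.2, -0.3, -0.7]
width: 40.1
grasp_force: 0.0
```

Run:
```python
from h import *
s=robot.observe(); print(s['time'],s['eef_pos'],s['width'],s['joint_positions'])
q=np.array(s['tcp_rot']);M=R.from_quat(q[[1,2,3,0]]).as_matrix();print(np.round(M,3))
print('to pinch',M.T@(np.array([449,-368,53])-s['eef_pos']))
```

```text
14.65 [ 414.40030571 -368.56989716  201.09964532] 40.12469807379874 [ 1.30963488  0.4543949  -0.64154315  2.25493824 -0.49509423  0.15917092
  1.24684688]
[[-0.002  0.876  0.482]
 [ 1.     0.002 -0.001]
 [-0.002  0.482 -0.876]]
to pinch [  0.82834031 -41.08634091 146.43153696]
```

In the tool's units: 146 mm / 500 = 0.292, 141 mm / 500 = 0.282.

Emit:
{"fn": "jog_arm", "kwargs": {
  "increments": [
    [0,-0.04,0.06,0,0,0,40],
    [0,-0.082,0.13,0,0,0,40],
    [0,-0.082,0.19,0,0,0,40],
    [0,-0.082,0.23,0,0,0,40],
    [0,-0.082,0.26,0,0,0,40],
    [0,-0.082,0.282,0,0,0,40],
    [0,-0.082,0.292,0,0,0,40],
    [0,-0.082,0.292,0,0,0,40]
  ]
}}

```text
time: 15.45
eef_pos: [456.0, -396.8, 86.0]
tcp_rot: [0.139, 0.683, 0.694, 0.18]
wrist_force: [0.4, 0.8, -0.1]
width: 40.1
grasp_force: 0.0
```

Run:
```python
from h import *
s=robot.observe(); print(s['time'],s['eef_pos'],s['width'],s['joint_positions'],s['wrist_force'])
q=np.array(s['tcp_rot']);M=R.from_quat(q[[1,2,3,0]]).as_matrix();print(np.round(M,3))
S=cam('scene');D=cam('side');W=cam('wrist')
g=lambda c:cv2.resize(c[0][130:230,260:380],None,fx=3.2,fy=3.2,interpolation=cv2.INTER_CUBIC)
a=[g(S),g(D)]
save('grasp.png',*a)
```

```text
15.45 [ 456.01324134 -396.75935887   85.96368279] 40.10366480162428 [ 1.12316959  0.67823433 -0.44545545  2.17987594 -1.04455417  0.1065058
  1.85140169] [ 0.36670856  0.77514949 -0.05720747]
[[-0.028  0.898  0.439]
 [ 0.998  0.002  0.059]
 [ 0.052  0.44  -0.897]]
```

View pics/grasp.png

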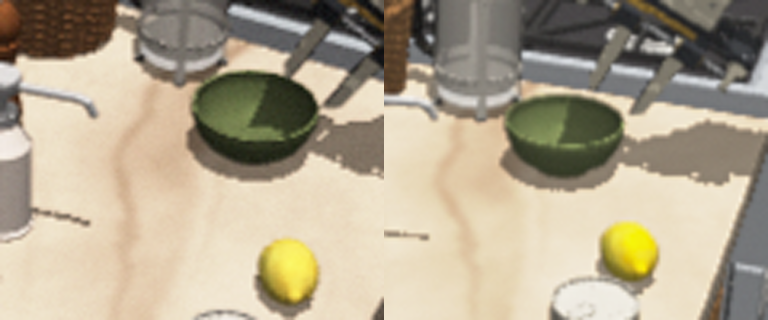

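In the tool's units: -150 mm / 500 = -0.3, -120 mm / 500 = -0.24, 0.5 rad / 2 = 0.25.

Emit:
{"fn": "jog_arm", "kwargs": {
  "increments": [
    [0,0,-0.08,0,0,0,60],
    [0,0,-0.16,0,0,0,60],
    [0,0,-0.24,0.05,0,0,60],
    [0,0,-0.3,0.1,0,0,60],
    [0,0,-0.3,0.175,0,0,60],
    [0,0,-0.3,0.25,0,0,60],
    [0,0,-0.3,0.25,0,0,60],
    [0,0,-0.3,0.25,0,0,60],
    [0,0,-0.3,0.25,0,0,60]
  ]
}}

```text
time: 16.5
eef_pos: [389.4, -405.4, 220.4]
tcp_rot: [-0.034, 0.697, 0.717, 0.003]
wrist_force: [-0.1, -0.4, -0.3]
width: 59.7
grasp_force: 0.0
```

```bash
cat > st.py <<'E'
from h import *
s=robot.observe(); print(s['time'],np.round(s['eef_pos'],1),s['width'],np.round(s['joint_positions'],3),np.round(s['wrist_force'],1))
q=np.array(s['tcp_rot']);M=R.from_quat(q[[1,2,3,0]]).as_matrix();p=np.array(s['eef_pos'])
def target(pos,u,t):
    u=np.array([*u,0.])/np.linalg.norm(u); z=-np.sin(t)*u+[0,0,-np.cos(t)]; y=-np.cos(t)*u+[0,0,np.sin(t)]
    N=np.c_[np.cross(y,z),y,z]
    print('shift',np.round(M.T@(np.array(pos)-p),1),'rot',np.round(R.from_matrix(M.T@N).as_rotvec(),3))
E
python3 - <<'E'
from st import *
print(np.round(M,3))
target([449,-440,130],(-.6,-.8),0)
# fk hypothesis: z = h0+L1cos j2 + L2cos(j2+j4) ...
W=np.load('w5.npz'); W=(0,W['K'],W['R'],W['t'])
for px in [(75,42),(107,220)]: print('edge',onz(W,px,0))
E
```

```text
16.5 [ 389.4 -405.4  220.4] 59.717488013641905 [ 0.431  0.47   0.404  1.959 -0.249  0.83   1.005] [-0.1 -0.4 -0.3]
[[-0.027  0.999 -0.045]
 [ 0.998  0.029  0.052]
 [ 0.053 -0.043 -0.998]]
shift [-40.9  62.4  85.7] rot [-0.016 -0.069 -0.899]
edge [ 316.67934652 -553.25038739    0.        ]
edge [ 6.19462528e+02 -5.54662522e+02  5.68434189e-14]
```

In the tool's units: 53 mm / 500 = 0.106, -50 mm / 500 = -0.1, -0.069 rad / 2 = -0.0345.

Emit:
{"fn": "jog_arm", "kwargs": {
  "increments": [
    [-0.03,0.03,0,0,0,-0.065,40],
    [-0.06,0.06,0.02,0,0,-0.13,40],
    [-0.1,0.106,0.052,0,-0.015,-0.2,40],
    [-0.1,0.106,0.052,0,-0.02,-0.265,40],
    [-0.1,0.106,0.052,-0.008,-0.025,-0.33,40],
    [-0.1,0.106,0.052,-0.008,-0.0345,-0.395,40],
    [-0.1,0.106,0.052,-0.008,-0.0345,-0.45,40],
    [-0.1,0.106,0.052,-0.008,-0.0345,-0.45,40]
  ]
}}

```text
time: 17.3
eef_pos: [440.7, -453.9, 189.8]
tcp_rot: [-0.0, 0.316, 0.949, -0.0]
wrist_force: [-1.0, 0.4, 0.7]
width: 40.1
grasp_force: 0.0
```

Run:
```python
from st import *
target([440,-460,160],(-.6,-.8),.5)
from fit import *
S=cam('scene');D=cam('side')
obs=[]
for c,n in ((S,'scene'),(D,'side')):
    for r in trace(n,'bowl')[:1]: print(n,r['score'],np.round(r['extent']))
W=cam('wrist')
for r in trace('wrist','bowl')[:1]:
    print(r['score'],np.round(r['extent'])); q=fit(bowl,[(W,np.array(r['extent']))],[508,-368,0],False); print(q.x,q.fun)
```

```text
17.3 [ 440.7 -453.9  189.8] 40.11830182113358 [ 0.628  0.538  0.122  1.866 -0.092  0.743  1.728] [-1.   0.4  0.7]
shift [-3.1 -5.3 29.8] rot [-0.5   -0.    -0.001]
scene 0.85 [321. 151. 361. 181.]
side 0.69 [314. 218. 341. 250.]
0.85 [294. 133. 406. 243.]
[ 508.98081121 -371.02749818    0.        ] [ 0.19520538  1.01078023 -0.19053874 -2.81435164]
```

In the tool's units: 30 mm / 500 = 0.06, 20 mm / 500 = 0.04, -0.5 rad / 2 = -0.25.

Emit:
{"fn": "jog_arm", "kwargs": {
  "increments": [
    [-0.006,-0.01,0.02,-0.065,0,0,40],
    [-0.006,-0.01,0.04,-0.13,0,0,40],
    [-0.006,-0.01,0.06,-0.195,0,0,40],
    [-0.006,-0.01,0.06,-0.25,0,0,40],
    [-0.006,-0.01,0.06,-0.25,0,0,40]
  ]
}}

```text
time: 18.1
eef_pos: [438.7, -462.1, 157.0]
tcp_rot: [0.077, 0.31, 0.918, 0.235]
wrist_force: [0.3, -1.1, -0.8]
width: 39.8
grasp_force: 0.0
```

Run:
```python
from st import *
target([472.7,-417,53],(-.6,-.8),.5)
```

```text
18.1 [ 438.7 -462.1  157. ] 39.80083902544336 [ 1.084  0.681 -0.202  1.787 -0.464  0.882  2.17 ] [ 0.3 -1.1 -0.8]
shift [ -0.2  -0.2 118.3] rot [-0.    -0.001 -0.008]
```

In the tool's units: 117 mm / 500 = 0.234, 108 mm / 500 = 0.216.

Emit:
{"fn": "jog_arm", "kwargs": {
  "increments": [
    [0,0,0.06,0,0,0,40],
    [0,0,0.12,0,0,0,40],
    [0,0,0.16,0,0,0,40],
    [0,0,0.19,0,0,0,40],
    [0,0,0.216,0,0,0,40],
    [0,0,0.234,0,0,0,40],
    [0,0,0.234,0,0,0,40]
  ]
}}

```text
time: 18.8
eef_pos: [476.3, -412.9, 56.1]
tcp_rot: [0.077, 0.305, 0.92, 0.234]
wrist_force: [-0.8, 0.8, 0.4]
width: 40.2
grasp_force: 0.0
```

Run:
```python
from st import *
target([472.7,-417,53],(-.6,-.8),.5)
from fit import *
for n in ('wrist','scene'):
  c=cam(n)
  for r in trace(n,'bowl')[:1]: print(n,r['score'],np.round(r['extent']))
```

```text
18.8 [ 476.3 -412.9   56.1] 40.219273627397804 [ 1.028  0.804 -0.254  1.874 -0.518  0.652  2.211] [-0.8  0.8  0.4]
shift [ 0.4 -6.2  0.1] rot [-0.002 -0.003  0.002]
wrist 0.59 [236. 139. 377. 292.]
scene 0.75 [322. 151. 358. 180.]
```

Emit:
{"fn": "jog_arm", "kwargs": {
  "increments": [
    [0,0,0,0,0,0,40],
    [0,0,0,0,0,0,40]
  ]
}}

```text
time: 19.2
eef_pos: [475.8, -414.3, 57.1]
tcp_rot: [0.078, 0.306, 0.92, 0.234]
wrist_force: [-0.0, 0.2, 0.2]
width: 40.0
grasp_force: 0.0
```

In the tool's units: -5 mm / 500 = -0.01, 1 mm / 500 = 0.002.

Emit:
{"fn": "jog_arm", "kwargs": {
  "increments": [
    [0,-0.01,0.002,0,0,0,40],
    [0,-0.01,0.002,0,0,0,40],
    [0,-0.01,0.002,0,0,0,20],
    [0,-0.01,0.002,0,0,0,0],
    [0,-0.01,0.002,0,0,0,0],
    [0,-0.01,0.002,0,0,0,0],
    [0,-0.01,0.002,0,0,0,0],
    [0,-0.01,0.002,0,0,0,0],
    [0,-0.01,0.002,0,0,0,0],
    [0,-0.01,0.002,0,0,0,0]
  ],
  "newtons": 25
}}

```text
time: 20.2
eef_pos: [473.5, -416.9, 53.3]
tcp_rot: [0.077, 0.306, 0.92, 0.234]
wrist_force: [-0.1, -0.4, -0.5]
width: 10.2
grasp_force: 24.2
```

Run:
```python
from st import *
print(M[:,2])
```

```text
20.2 [ 473.5 -416.9   53.3] 10.210637556952063 [ 1.034  0.809 -0.254  1.871 -0.517  0.652  2.217] [-0.1 -0.4 -0.5]
[ 0.28555035  0.38346046 -0.87830466]
```

In the tool's units: -22 mm / 500 = -0.044, -17 mm / 500 = -0.034.

Emit:
{"fn": "jog_arm", "kwargs": {
  "increments": [
    [0,0.008,-0.016,0,0,0,0],
    [0,0.018,-0.034,0,0,0,0],
    [0,0.024,-0.044,0,0,0,0],
    [0,0.024,-0.044,0,0,0,0]
  ]
}}

```text
time: 20.6
eef_pos: [474.1, -417.4, 79.9]
tcp_rot: [0.078, 0.306, 0.92, 0.234]
wrist_force: [0.2, 0.2, -2.9]
width: 10.0
grasp_force: 25.7
```

Run:
```python
from st import *
print(s['grasp_force'])
for d in [(49.3,202,78),(49.3,202,53.5)]: print(np.round(M.T@(np.array([473.5+d[0],-416.9+d[1],d[2]])-p),1))
for n in ('wrist','scene'):
  c=cam(n)
  for r in trace(n,'bowl')[:1]: print(n,r['score'],np.round(r['extent']))
```

```text
20.6 [ 474.1 -417.4   79.9] 9.968912434090946 [ 1.029  0.77  -0.245  1.865 -0.511  0.692  2.196] [ 0.2  0.2 -2.9]
25.736257880944322
[ 82.2 167.3  92.9]
[ 82.3 155.6 114.4]
wrist 0.95 [247. 147. 380. 288.]
scene 0.92 [320. 146. 358. 172.]
```

In the tool's units: 125 mm / 500 = 0.25, 105 mm / 500 = 0.21.

Emit:
{"fn": "jog_arm", "kwargs": {
  "increments": [
    [0.02,0.042,0.024,0,0,0,0],
    [0.04,0.084,0.046,0,0,0,0],
    [0.062,0.126,0.07,0,0,0,0],
    [0.082,0.168,0.092,0,0,0,0],
    [0.102,0.21,0.116,0,0,0,0],
    [0.124,0.25,0.14,0,0,0,0],
    [0.124,0.25,0.14,0,0,0,0]
  ]
}}

```text
time: 21.5
eef_pos: [509.9, -260.4, 76.9]
tcp_rot: [0.076, 0.304, 0.92, 0.236]
wrist_force: [0.9, 0.4, -1.9]
width: 10.2
grasp_force: 25.6
```

Run:
```python
from st import *
print(s['grasp_force'],np.round(M,2))
for z in (78,53): print(np.round(M.T@(np.array([522.8,-214.9,z])-p),1))
```

```text
21.5 [ 509.9 -260.4   76.9] 10.199578310134754 [ 0.894  0.723 -0.366  2.079 -0.644  0.446  2.142] [ 0.9  0.4 -1.9]
25.551628368311867 [[-0.8   0.52  0.28]
 [ 0.59  0.7   0.39]
 [ 0.    0.48 -0.88]]
[16.7 39.3 20.3]
[16.6 27.3 42.3]
```

In the tool's units: 39 mm / 500 = 0.078, 34 mm / 500 = 0.068.

Emit:
{"fn": "jog_arm", "kwargs": {
  "increments": [
    [0.01,0.024,0.012,0,0,0,0],
    [0.02,0.048,0.024,0,0,0,0],
    [0.028,0.068,0.034,0,0,0,0],
    [0.034,0.078,0.04,0,0,0,0],
    [0.034,0.078,0.04,0,0,0,0],
    [0.034,0.078,0.04,0,0,0,0]
  ]
}}

```text
time: 22.1
eef_pos: [522.3, -220.2, 77.8]
tcp_rot: [0.078, 0.306, 0.92, 0.234]
wrist_force: [-0.6, 0.3, -2.9]
width: 10.0
grasp_force: 25.5
```

Run:
```python
from st import *
print(s['grasp_force'],np.round(M,3))
for z in (60,53.5): print(np.round(M.T@(np.array([522.8,-214.9,z])-p),1))
for n in ('scene','side'):
  c=cam(n)
  for r in trace(n,'bowl')[:1]:
    from fit import *
    print(n,r['score'],np.round(r['extent']),np.round(ext(proj(c,bowl+[558,-167,24])),0))
```

```text
22.1 [ 522.3 -220.2   77.8] 10.024222542182976 [ 0.847  0.715 -0.403  2.12  -0.688  0.377  2.117] [-0.6  0.3 -2.9]
25.536912868083164 [[-0.801  0.526  0.286]
 [ 0.599  0.703  0.383]
 [ 0.001  0.478 -0.878]]
[ 2.7 -4.5 17.8]
[ 2.7 -7.6 23.5]
scene 0.88 [278. 172. 316. 203.] [273. 173. 317. 209.]
side 0.96 [261. 174. 300. 210.] [261. 175. 303. 208.]
```

In the tool's units: 23 mm / 500 = 0.046, 21 mm / 500 = 0.042.

Emit:
{"fn": "jog_arm", "kwargs": {
  "increments": [
    [0.002,-0.004,0.014,0,0,0,0],
    [0.004,-0.008,0.026,0,0,0,0],
    [0.005,-0.012,0.036,0,0,0,0],
    [0.005,-0.014,0.042,0,0,0,0],
    [0.005,-0.015,0.046,0,0,0,0],
    [0.005,-0.015,0.046,0,0,0,0]
  ]
}}

```text
time: 22.9
eef_pos: [523.1, -214.6, 53.9]
tcp_rot: [0.077, 0.306, 0.92, 0.234]
wrist_force: [0.8, -0.1, -0.0]
width: 10.2
grasp_force: 24.4
```

Emit:
{"fn": "jog_arm", "kwargs": {
  "increments": [
    [0,0,0,0,0,0,20],
    [0,0,0,0,0,0,34],
    [0,0,0,0,0,0,34],
    [0,0,0,0,0,0,34],
    [0,0,0,0,0,0,34],
    [0,0,0,0,0,0,34]
  ]
}}

```text
time: 23.5
eef_pos: [523.0, -214.8, 54.1]
tcp_rot: [0.077, 0.306, 0.92, 0.234]
wrist_force: [-1.4, -0.4, 0.3]
width: 34.0
grasp_force: 0.0
```

In the tool's units: -180 mm / 500 = -0.36, -150 mm / 500 = -0.3.

Emit:
{"fn": "jog_arm", "kwargs": {
  "increments": [
    [0,0,-0.03,0,0,0,34],
    [0,0,-0.07,0,0,0,34],
    [0,0,-0.14,0,0,0,34],
    [0,0,-0.22,0,0,0,34],
    [0,0,-0.3,0,0,0,34],
    [0,-0.04,-0.36,0,0,0,34],
    [0,-0.04,-0.36,0,0,0,34]
  ]
}}

```text
time: 24.2
eef_pos: [459.7, -302.3, 204.8]
tcp_rot: [0.08, 0.308, 0.919, 0.232]
wrist_force: [0.3, -0.5, -0.2]
width: 34.0
grasp_force: 0.0
```

Run:
```python
from st import *
from fit import *
for n in ('scene','side','wrist'):
  c=cam(n)
  for r in trace(n,'bowl')[:1]:
    e=np.array(r['extent']);q=fit(bowl,[(c,e)],[558,-167,0],False)
    print(n,round(r['score'],2),np.round(e),np.round(ext(proj(c,bowl+[558,-167,0])),0),np.round(q.x),np.round(q.fun,1))
W=c
for r in trace('wrist','tall_pump')[:1]: print(r['score'],np.round(r['extent']),np.round(proj(W,[[577,-161,142],[659,-142,170]])))
target([560,-230,280],(-1,0),0)
```

```text
24.2 [ 459.7 -302.3  204.8] 34.01891514067088 [ 0.951  0.503 -0.272  2.029 -0.56   0.735  2.076] [ 0.3 -0.5 -0.2]
scene 0.21 [192. 296. 220. 342.] [273. 179. 316. 215.] [531. 298.   0.] [-17.9  -7.2  12.6   1. ]
side 0.94 [261. 184. 301. 212.] [261. 182. 302. 214.] [ 561. -171.    0.] [-0.4 -3.4  0.4  1.2]
wrist 0.59 [264. 128. 343. 219.] [264. 126. 341. 215.] [ 562. -168.    0.] [ 0.6  0.9 -1.3 -1.7]
0.76 [318. 188. 423. 248.] [[366. 196.]
 [415. 236.]]
shift [-36.7 139.6  -9.9] rot [ 0.461 -0.225  0.905]
```

Run:
```python
from st import *
target([460,-302,300],(-1,0),0)
target([620,-100,300],(-1,0),0)
```

```text
24.55 [ 461.2 -296.7  201.9] 33.63597594308429 [ 0.947  0.508 -0.277  2.033 -0.562  0.733  2.075] [-0.7  0.3 -0.2]
shift [ -2.   42.6 -88.5] rot [ 0.461 -0.234  0.91 ]
shift [ -9.6 268.7  34.8] rot [ 0.461 -0.234  0.91 ]
```

In the tool's units: 269 mm / 500 = 0.538, 235 mm / 500 = 0.47, 0.91 rad / 2 = 0.455.

Emit:
{"fn": "jog_arm", "kwargs": {
  "increments": [
    [-0.002,0.04,-0.088,0.03,-0.015,0.055,0],
    [-0.004,0.086,-0.176,0.06,-0.03,0.115,0],
    [-0.006,0.15,-0.14,0.085,-0.045,0.17,0],
    [-0.008,0.23,-0.1,0.115,-0.06,0.225,0],
    [-0.01,0.31,-0.05,0.145,-0.075,0.285,0],
    [-0.012,0.39,-0.01,0.175,-0.09,0.34,0],
    [-0.016,0.47,0.03,0.2,-0.1,0.4,0],
    [-0.02,0.538,0.07,0.23,-0.115,0.455,0],
    [-0.02,0.538,0.07,0.23,-0.115,0.455,0],
    [-0.02,0.538,0.07,0.23,-0.115,0.455,0],
    [-0.02,0.538,0.07,0.23,-0.115,0.455,0]
  ]
}}

```text
time: 25.65
eef_pos: [621.1, -98.3, 299.0]
tcp_rot: [-0.002, 0.705, 0.709, 0.0]
wrist_force: [-0.0, -1.5, -1.1]
width: 0.6
grasp_force: 0.0
```

Run:
```python
from st import *
from fit import *
W=cam('wrist'); save('cap.png',W[0]); g=cv2.cvtColor(W[0],cv2.COLOR_RGB2GRAY)
r=trace('wrist','tall_pump')[:2]
for k in r: print(k['score'],np.round(k['extent']))
print(np.round(M,2))
print('pred cap',proj(W,[[659,-142,170],[577,-161,142]]),ext(proj(W,cyl([(18,170)])+[659,-142,0])))
u,v=proj(W,[659,-142,170])[0].astype(int)
sub=g[v-32:v+33,u-32:u+33]
c=cv2.HoughCircles(cv2.resize(sub,None,fx=4,fy=4,interpolation=cv2.INTER_CUBIC),cv2.HOUGH_GRADIENT,1,40,param1=80,param2=18,minRadius=45,maxRadius=85)
if c is not None:
  for x,y,rr in c[0][:3]:
    px=(u-32+x/4,v-32+y/4); print(px,rr/4,onz(W,px,170))
if r:
  m=r[0]['pixels']; 
  for row in range(int(r[0]['extent'][1]),int(r[0]['extent'][3])+1,3):
    c=np.where(m[row])[0]
    if len(c): print(row,c.min(),c.max(),end=' | ')
e=trace('wrist','bowl')[:1]
for k in e: q=fit(bowl,[(W,np.array(k['extent']))],[560,-168,0],False); print('bowl',k['score'],np.round(k['extent']),q.x,q.fun)
```

```text
25.65 [621.1 -98.3 299. ] 0.5931934954186928 [-0.037  0.42   0.152  1.762 -0.078  0.968  0.152] [-0.  -1.5 -1.1]
0.63 [216. 170. 304. 240.]
0.57 [ 71. 110. 146. 158.]
[[-0.01  1.   -0.  ]
 [ 1.    0.01  0.  ]
 [ 0.   -0.   -1.  ]]
pred cap [[288.25563736 225.72772803]
 [221.23436636 229.89622088]] [272.75580992 211.24535016 303.77668904 239.70759789]
(np.float64(319.625), np.float64(246.375)) 16.225 [ 697.38628323 -168.57322156  170.        ]
(np.float64(288.625), np.float64(220.875)) 12.8 [ 659.18058664 -135.90052448  170.        ]
170 276 284 | 173 270 289 | 176 267 292 | 179 265 293 | 182 264 294 | 185 263 295 | 188 263 297 | 191 264 298 | 194 264 300 | 197 265 301 | 200 265 302 | 203 265 302 | 206 266 302 | 209 267 301 | 212 268 300 | 215 270 302 | 218 273 303 | 221 273 304 | 224 256 304 | 227 221 303 | 230 218 302 | 233 219 300 | 236 222 296 | bowl 0.75 [181. 171. 258. 247.] [ 562.82885076 -168.00685373    0.        ] [-1.03627869  1.33974569  1.04424745 -1.86384793]
```

In the tool's units: 98 mm / 500 = 0.196, 75 mm / 500 = 0.15.

Emit:
{"fn": "jog_arm", "kwargs": {
  "increments": [
    [-0.044,0.038,0.04,0,0,0,0],
    [-0.087,0.076,0.09,0,0,0,0],
    [-0.087,0.076,0.15,0,0,0,0],
    [-0.087,0.076,0.196,0,0,0,0],
    [-0.087,0.076,0.196,0,0,0,0],
    [-0.087,0.076,0.196,0,0,0,0]
  ]
}}

```text
time: 26.4
eef_pos: [658.0, -146.0, 203.0]
tcp_rot: [-0.001, 0.708, 0.706, 0.001]
wrist_force: [0.4, 0.1, -0.7]
width: 0.4
grasp_force: 0.0
```

In the tool's units: 30 mm / 500 = 0.06, 3.5 mm / 500 = 0.007.

Emit:
{"fn": "jog_arm", "kwargs": {
  "increments": [
    [0.007,0.002,0.012,0,0,0,0],
    [0.007,0.002,0.024,0,0,0,0],
    [0.007,0.002,0.032,0,0,0,0],
    [0.007,0.002,0.04,0,0,0,0],
    [0.007,0.002,0.048,0,0,0,0],
    [0.007,0.002,0.054,0,0,0,0],
    [0.007,0.002,0.06,0,0,0,0],
    [0.007,0.002,0.06,0,0,0,0]
  ]
}}

```text
time: 27.2
eef_pos: [659.7, -140.8, 172.5]
tcp_rot: [-0.001, 0.707, 0.707, 0.001]
wrist_force: [-1.6, 1.3, 6.8]
width: 0.4
grasp_force: 3.4
```

In the tool's units: 7.5 mm / 500 = 0.015, 6 mm / 500 = 0.012.

Emit:
{"fn": "jog_arm", "kwargs": {
  "increments": [
    [0,0,0.004,0,0,0,0],
    [0,0,0.008,0,0,0,0],
    [0,0,0.012,0,0,0,0],
    [0,0,0.015,0,0,0,0],
    [0,0,0.015,0,0,0,0],
    [0,0,0.015,0,0,0,0]
  ]
}}

```text
time: 27.8
eef_pos: [659.7, -140.8, 166.4]
tcp_rot: [-0.001, 0.707, 0.707, 0.001]
wrist_force: [-4.2, 2.9, 14.2]
width: 0.3
grasp_force: 7.3
```

Force 14 N exceeds the 9.5 N spring, so the cap is on its end stop. Now I retract and check.

In the tool's units: -130 mm / 500 = -0.26, -95 mm / 500 = -0.19.

Emit:
{"fn": "jog_arm", "kwargs": {
  "increments": [
    [0,0,-0.01,0,0,0,0],
    [0,0,-0.024,0,0,0,0],
    [0,0,-0.044,0,0,0,0],
    [0,0,-0.1,0,0,0,0],
    [0,0,-0.19,0,0,0,0],
    [0.084,-0.076,-0.26,0,0,0,0],
    [0.084,-0.076,-0.26,0,0,0,0],
    [0.084,-0.076,-0.26,0,0,0,0]
  ]
}}

```text
time: 28.6
eef_pos: [621.1, -97.4, 296.6]
tcp_rot: [-0.0, 0.706, 0.708, 0.002]
wrist_force: [0.9, 0.1, 0.0]
width: 0.7
grasp_force: 0.0
```

Run:
```python
from st import *
from fit import *
W=cam('wrist')
for k in trace('wrist','tall_pump')[:1]: print(np.round(k['extent']),'cap up/down pred',[np.round(ext(proj(W,cyl([(18,z)])+[659,-142,0]))) for z in (170,152)])
for k in trace('wrist','bowl')[:1]: q=fit(bowl,[(W,np.array(k['extent']))],[560,-168,0],False); print('bowl',q.x,q.fun)
S=cam('scene')
for k in trace('scene','jar_a')[:4]: print(k['score'],np.round(k['extent']))
```

```text
28.6 [621.1 -97.4 296.6] 0.6839051080724009 [-0.04   0.42   0.155  1.768 -0.081  0.957  0.15 ] [0.9 0.1 0. ]
[215. 171. 302. 241.] cap up/down pred [array([273., 213., 304., 241.]), array([272., 207., 301., 234.])]
bowl [ 564.42228155 -168.40486903    0.        ] [-0.01072412  1.30874594  0.01003058 -2.94487802]
0.86 [219. 309. 237. 356.]
0.61 [180. 282. 197. 328.]
```

Cap back up, bowl under the spout, jars upright.

```bash
python3 -c "
from workcell import order
print(order.job_done())"
```

```text
the job is handed in; nothing more can be done
None
```

The job is handed in: the stray jar is upright in the tray, the bowl sits about 15–17 mm (by camera fit) from the taller pump's spout mouth, and that cap was pressed to its stop and came back up; no score was returned.

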